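Light the praline for inspection

ROBOT

A 6-joint arm with a two-finger parallel gripper is mounted at the origin on the work surface. World frame = base frame: x ahead of the robot, y to its left, z up, the work surface at z = 0. Lengths are in mm, angles in degrees, forces in N, time in s.
With the tool pointing down it reaches from about 300 to 850 mm from the base axis. Payload 4.2 kg.
Tool frame: the origin (TCP) lies midway between the tips of the shut fingers; the grasp point (between the pads) lies 19 mm behind it; z points along the fingers, y is the line along which they close (so a half turn about z gives the same grasp; the last joint's range is limited). The gripper opens to 91 mm and grips with 3 to 60 N. Pads are 32 mm wide; open, the fingers measure 118 mm over their backs; the gripper's body (76 mm by 178 mm) begins 60 mm behind the grasp point.
Start: joints at [-66.291, 18.312, 89.639, -0, 72.044, -1.146], TCP at [241.69, -521.756, 213.976] pointing down, gripper open.
Joint ranges: [-177.97, 177.97], [-48.28, 115.42], [12.27, 149.76], [-77.06, 257.06], [2.81, 150.46], [-146.56, 146.56]. Speed limits (degrees/s): [147.25, 147.25, 180, 180, 180, 180].

INTERFACE

Orientations are given as [roll, pitch, yaw] about the fixed x, y, z axes, in that order (R = Rz(yaw) Ry(pitch) Rx(roll)).
In Python, from workcell import state, grab_frame, camera_model, job_done gives the robot as it stands.
- The arm moves only by the tool send_path, called after "Request:" in YAML: its name, and indented under it one key for each argument. Schema: {"type":"object","properties":{"rows":{"type":"array","items":{"type":"object","properties":{"tx":{"type":"number"},"ty":{"type":"number"},"tz":{"type":"number"},"drx":{"type":"number"},"dry":{"type":"number"},"drz":{"type":"number"}},"additionalProperties":false},"minItems":1,"maxItems":8},"finger_gap":{"type":"number"},"force":{"type":"number"},"only":{"type":"string"},"quiet":{"type":"boolean"},"lines":{"type":"string"}},"required":["rows"],"additionalProperties":false}. rows is a list of rows, 1 to 8 of them, each an object with the fields tx, ty, tz (the shift in shares of the most that a row can go, 1 being 50 mm), drx, dry, drz (a rotation vector in parts of the range, where 1.0 means 180 degrees); a field left out counts as zero; each row shifts and turns the commanded pose from where the row before left it, along the tool's axes as they then stand; what a row does not reach is not made up. A row lasts 1/10 s, in which the tool goes at most 50 mm and 8.59 degrees, less where a joint would pass 70% of its speed; a pose out of reach is approached as far as the arm can. finger_gap is the finger opening in mm, set as the call begins (left out keeps the last). The fingers move at their own pace and stop on an object; force is the grip in N (left out, the last holds). Time passes only in rows, so rows that do not move let the fingers close. The tool returns the time, the measured TCP pose, the force, the opening and the grip force at its end. only (a regular expression) keeps the lines of the reply that match it, lines (a string "A,B") keeps lines A to B, and quiet returns only ok. No shift or turn number may pass 1 either way. Input that does not fit is refused with a message, and nothing moves.
- state(): the state, without advancing time (a new reading comes with each control period).
- grab_frame(name): name is "scene" or "top"; returns the picture (400x640x3 uint8, blue, green, red); there is no depth.
- camera_model(name): a dict with "fx", "fy", "cx", "cy" (pixels), "T" (4x4, takes a point from camera to world coordinates). Camera axes: x right, y up, looking along -z (the intrinsics and any distortion apply to the point x, -y, -z); pixel columns grow to the right and rows downward; lengths in mm; the calibration is good to about 2 mm. A picture is of the moment at which its call begins. camera_model takes no time and is no camera call.
- job_done(): hands the job in; it is judged then, once.
The state is a dict: "time_s": time; "qpos": joint angles; "qvel": joint speeds; "effort": joint torques, N m; "ee_pos": TCP position; "ee_rot": TCP orientation; "force": force on the tool from outside, world axes, zero at the start; "torque": the same for the moment, N m; "gripper_width": finger opening in mm; "gripper_force": force on a finger pad.
Only numpy, scipy, OpenCV 4.12 (cv2) and the standard library are available. Lean on these libraries where they do the work, as an engineer would, in place of code of your own. Each camera call takes 0.05 s, during which the arm holds its last target. There are 200 camera calls.

TASK

Swivel and tilt the inspection lamp's head by its ball-ended handle until the lamp points straight at the praline on the little white stand, and let go of the handle. Then press down the thumb bar of the spring-return dial on the lamp's foot with the fingertips, past its first and second click to the third but not on to the stop, and keep it there: finish while still holding it down, because it springs back when released. Leave the jar, the gift box and the cup where they are.

Things in the scene. Friction and masses are not known exactly. Their poses are not given: they have to be found in the camera images.
- lamp: The lamp's bronze foot slab, fixed, 120 (x) x 320 (y) x 22 mm; origin at the centre of its underside, z up, -x roughly towards the robot. At its +y end (lamp y +110 mm) a dark 24 mm post carries the lamp head; at its -y end a bronze housing 70 x 36 mm, 120 mm high (centre lamp x -20, y -79 mm), with the dial wheel on the housing's -y side.
- swivel (a joint): Swivel of the lamp head about the post's vertical axis, rad: 0 points along lamp +x, positive turns to the left (counter-clockwise from above), range -1.3 to 1.3. Stiff (0.15 N m of friction): it stays where it is left.
- tilt (a joint): Tilt of the lamp head in its fork, rad: 0 is level, positive tips the lens down and the ball handle up, range -0.3 to 1.1. Stiff (0.22 N m of friction): it stays where it is left.
- head (a point): Where the tilt axis and the swivel axis cross (205 mm above the counter, over the post). Its x axis is the beam, out through the middle of the lens; y is the tilt axis, to the left. The head is an aluminium can 50 to 58 mm in diameter from 35 mm behind to 55 mm in front of this point, in a dark fork 76 mm wide.
- lens (a point): Centre of the lamp's flat cream lens, 55 mm in front of the tilt axis along the beam.
- ball (a point): Centre of the black ball, 26 mm in diameter, at the end of the handle, a 10 mm rod straight behind the head: 105 mm behind the tilt axis, straight backward from the beam. Moving the ball about head sets both swivel and tilt.
- stand: Small white footed plate, fixed, 90 mm in diameter, 38 mm high, with a single dark praline in its middle; origin at the centre of its underside.
- praline (a point): Middle of the praline (30 mm wide, 17 mm high), 47 mm above the counter: the beam line should pass through it.
- dial (a joint): Turn of the spring-return dial, rad: 0 at rest (thumb bar up), growing as the thumb bar is pressed down. Clicks at 0.30, 0.60 and 0.90; the third is 0.90; the hard stop is at 1.20. The spring always drives it back to 0: pressing straight on the bar takes 3 to 10 N, with a ripple of about 2 N for the clicks.
- dial_axis (a point): Centre of the dial's wheel (black, 60 mm in diameter, 22 mm thick), whose axis is level along lamp y, 85 mm above the counter at lamp x -30, y -115 mm. A fixed dark disc behind the wheel, 108 mm in diameter, bears four small steel pips, 50 mm from the axis, at the lever's directions for rest and for clicks 1, 2 and 3.
- thumb_bar (a point): Centre of the thumb bar: a black round bar 16 mm in diameter, 44 mm long, parallel to the dial's axis, at the end of the dial's lever (a 12 mm rod), 70 mm from the dial's axis. The lever points towards lamp -x: 0.55 rad above level at rest, level at dial 0.55, 0.35 rad below level at the third click. Press on the bar's top.
- jar: Bystander: amber glass jar, 72 mm in diameter, 110 mm high; origin under its centre.
- gift_box: Bystander: cardboard gift box 120 x 90 x 45 mm; origin under its centre.
- cup: Bystander: white cup 72 mm in diameter, 60 mm high, beyond the dial; origin under its centre.
Things that resemble listed ones, but are neither listed nor needed, are in the scene too. What is shaped like the stand but red or turquoise is not meant.

How it is judged (in metres and radians):
On the way, in this order (a step that is already met when the one before it is completed fails the run):
1. the lamp points at the praline and its head is let go, the dial still at rest (y of praline in the frame of head between -0.025 and 0.025 m and z of praline in the frame of head between -0.025 and 0.025 m and x of praline in the frame of head above 0.06 m and distance between the grasp point and ball above 0.05 m and value of joint dial below 0.2 rad), for 0.2 s.
2. the dial is pressed to its third click and held there (value of joint dial between 0.78 and 1.02 rad and contact force between the fingers and dial above 2 N), for 0.5 s.
At the end, for the whole second after the job is handed in: The fingers press the thumb bar with more than 2 N and hold the dial at its third click (within 0.12 rad of 0.90), nothing else bearing on it, while the lamp still points at the praline: the praline's middle lies within 25 mm of the beam line, both sideways and up or down, in the head's frame (all of step 2 and y of praline in the frame of head between -0.025 and 0.025 m and z of praline in the frame of head between -0.025 and 0.025 m and x of praline in the frame of head above 0.06 m and contact force between each of jar, gift_box, cup and dial below 0.3 N); the arm keeps its last pose, push and grip.
It fails at once if the jar is pushed more than 25 mm away or tipped (distance of jar from where it was at the start of the episode above 0.025 m or angle between jar's own z axis and vertical above 0.4 rad).
It fails at once if the gift box is pushed more than 25 mm away or tipped (distance of gift_box from where it was at the start of the episode above 0.025 m or angle between gift_box's own z axis and vertical above 0.4 rad).
It fails at once if the cup is pushed more than 25 mm away or tipped (distance of cup from where it was at the start of the episode above 0.025 m or angle between cup's own z axis and vertical above 0.4 rad).
It also fails if it takes over 45 s, if anything falls off the work surface, if the arm or the gripper's body presses on something with over 40 N, if the wrist force passes 120 N, or if a joint passes its speed limit or range.

## Working session

There is one attempt and no reset: what is moved stays moved. The work goes in short steps, Python scripts to look and compute and a tool call to move; the robot and the scene stay as the last step left them, time stands still between calls to the robot, and variables do not carry over. Pictures are saved under pics/ and viewed, at most 10 in all, crops included, and the job is handed in when it is done.

```bash
mkdir -p pics; python3 - <<'E'
from workcell import *
import cv2
for n in("scene","top"):
    cv2.imwrite(f"pics/{n}0.png",grab_frame(n)); c=camera_model(n); print(n,{k:(v if k!="T" else [[round(float(a),4) for a in r] for r in v]) for k,v in c.items()})
s=state();print(s["ee_pos"],s["ee_rot"],s["gripper_width"])
E
```

```text
scene {'fx': 444.2144282163313, 'fy': 444.2144282163313, 'cx': 318.4690645745573, 'cy': 196.6092453639544, 'T': [[-0.8671, -0.3918, 0.3075, 1057.7917], [0.4979, -0.7011, 0.5105, 735.5215], [0.0155, 0.5958, 0.803, 1288.2447], [0.0, 0.0, 0.0, 1.0]]}
top {'fx': 454.9719064854983, 'fy': 454.9719064854983, 'cx': 317.5686013539547, 'cy': 203.34043443915505, 'T': [[0.0221, 0.9991, -0.0348, 537.3675], [-0.9997, 0.0219, -0.0067, -10.7564], [-0.0059, 0.035, 0.9994, 1577.2158], [0.0, 0.0, 0.0, 1.0]]}
[ 241.50695618 -521.3372079   213.20591241] [-1.79909839e+02 -2.17260828e-03  2.48551852e+01] 91.22618080988963
```

View pics/scene0.png

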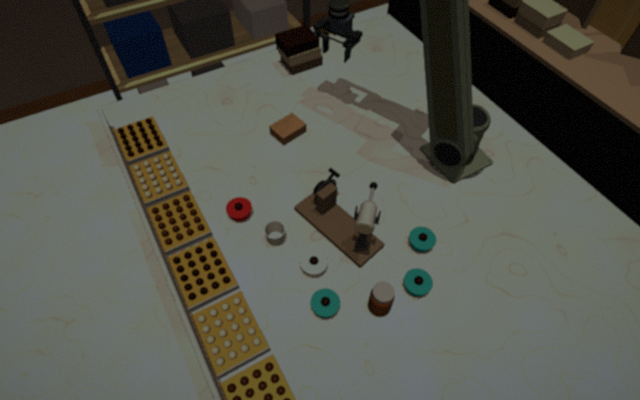

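View pics/top0.png

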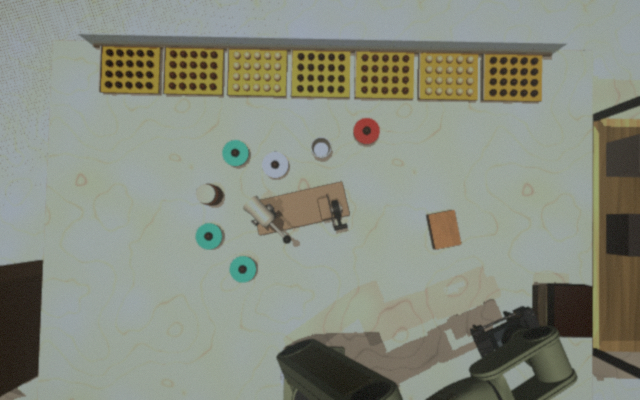

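The top picture shows the foot slab from (258,228) to (348,190), the ball near (287,239) and the thumb bar near (340,227). Candidates for the stand, as top pixels:
- White: (275,165). This is the one I choose, and it shows in the scene picture at (313,261).
- Red: (367,131).
- Turquoise: (236,153), (209,236) and (243,269).
- The cup at (320,149) is also white, but it is hollow.

I'll check the choice in a close crop.

```bash
python3 - <<'E'
import cv2,numpy as np
t=cv2.imread("pics/top0.png")[125:255,225:365]; s=cv2.imread("pics/scene0.png")[160:290,260:400]
f=lambda i:cv2.convertScaleAbs(cv2.resize(i,(400,371),interpolation=cv2.INTER_CUBIC),alpha=1.3,beta=20)
cv2.imwrite("pics/crop0.png",np.hstack([f(t),f(s)]))
E
```

```text
(no output)
```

View pics/crop0.png

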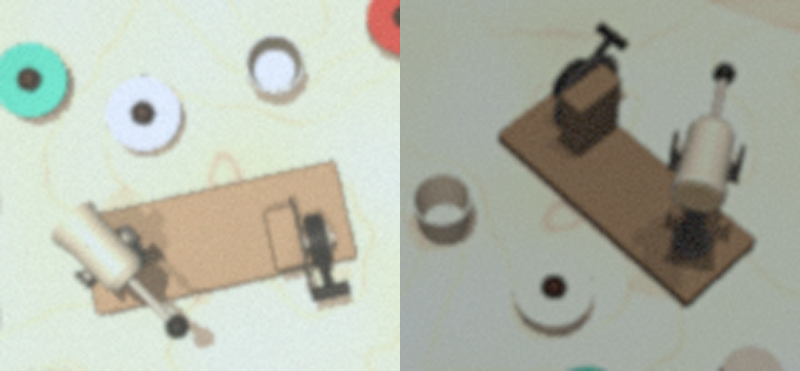

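```bash
cat > h.py <<'E'
import numpy as np
from workcell import *
def ray(n,u,v):
    c=camera_model(n);T=np.array(c["T"]);d=np.array([(u-c["cx"])/c["fx"],-(v-c["cy"])/c["fy"],-1.])
    return T[:3,3],T[:3,:3]@d
def onz(n,u,v,z):
    o,d=ray(n,u,v);return o+d*(z-o[2])/d[2]
def tri(a,b):
    A=0;B=0;R=[ray("top",*a),ray("scene",*b)]
    for o,d in R:
        d=d/np.linalg.norm(d);P=np.eye(3)-np.outer(d,d);A=A+P;B=B+P@o
    x=np.linalg.solve(A,B)
    return x,[round(float(np.linalg.norm(np.cross(x-o,d/np.linalg.norm(d)))),1) for o,d in R]
def proj(n,p):
    c=camera_model(n);T=np.array(c["T"]);q=T[:3,:3].T@(np.array(p)-T[:3,3])
    return np.array([c["cx"]-c["fx"]*q[0]/q[2],c["cy"]+c["fy"]*q[1]/q[2]])
E
cat > m.py <<'E'
from h import *
np.set_printoptions(precision=1,suppress=True)
t=lambda u,v:(225+u/2.857,125+v/2.857); s=lambda u,v:(260+(u-400)/2.857,160+v/2.857)
for k,a,b in [("pral",(143,113),(554,287)),("ball",(177,326),(724,73)),("bar",(329,292),(611,36)),("cup",(274,70),(443,210))]:
    print(k,*tri(t(*a),s(*b)))
print("pral47",onz("top",*t(143,113),50),onz("scene",*s(554,287),50))
C=[onz("top",*t(333,161),22),onz("top",*t(357,256),22),onz("top",*t(98,314),22)]
D=[onz("scene",*s(500,136),22),onz("scene",*s(754,239),22),onz("scene",*s(687,298),22)]
print(*C,[np.linalg.norm(C[1]-C[0]),np.linalg.norm(C[2]-C[1])]);print(*D,np.linalg.norm(D[1]-D[0]),np.linalg.norm(D[2]-D[1]))
E
python3 m.py
```

```text
pral [718.  148.7  34.3] [2.5, 2.5]
ball [473.4  89.9 202.1] [2.4, 2.4]
bar [512.3 -74.4 114.8] [1.2, 1.2]
cup [776.3  -7.4  22.4] [0.5, 0.5]
pral47 [718.2 145.7  50. ] [720.2 157.5  50. ]
[668.7 -80.8  22. ] [ 555.5 -111.8   22. ] [479.4 196.2  22. ] [np.float64(117.37146661084348), np.float64(317.2658904996987)]
[668. -68.  22.] [480.6 203.5  22. ] [589.9 229.5  22. ] 329.91945918449454 112.29699483348432
```

```bash
cat >> h.py <<'E'
from scipy.spatial.transform import Rotation as Ro
def delta(p,rpy=None):
    s=state();R=Ro.from_euler("xyz",s["ee_rot"],degrees=True)
    d=R.inv().apply(np.array(p)-s["ee_pos"]); r=None if rpy is None else (R.inv()*Ro.from_euler("xyz",rpy,degrees=True)).as_rotvec(degrees=True)
    print("delta",np.round(d,1),"rot",None if r is None else np.round(r,1))
E
cat > m2.py <<'E'
from h import *
np.set_printoptions(precision=1,suppress=True)
from scipy.optimize import least_squares
t=lambda u,v:(225+u/2.857,125+v/2.857)
C=np.array([onz("top",*t(333,161),22),onz("top",*t(357,256),22),onz("top",*t(98,314),22)])[:,:2]
L=np.array([[60,-160],[-60,-160],[-60,160]])
def w(p,l): c,s_=np.cos(p[2]),np.sin(p[2]); return np.asarray(l)@np.array([[c,s_],[-s_,c]])+p[:2]
r=least_squares(lambda p:(w(p,L)-C).ravel(),[574,58,.25]);p=r.x;print("lamp",p[:2],np.degrees(p[2]),r.fun)
H=np.r_[w(p,[0,110]),205];P=onz("top",*t(143,113),47);B=onz("top",*t(177,326),203);bar=onz("top",*t(329,292),121.6)
print("head",H,"ball",B,np.linalg.norm(B-H),"pral",P,"dialaxis",w(p,[-30,-115]),"bar",bar,"exp",w(p,[-89.7,-115]))
d=(P-H)/np.linalg.norm(P-H);print("target ball",H-105*d,"yaw",np.degrees(np.arctan2(d[1],d[0])),"tilt",np.degrees(np.arcsin(-d[2])))
delta([B[0],B[1],310]);delta([B[0],B[1],310],[180,0,np.degrees(np.arctan2(*(H-B)[1::-1]))])
for n in["top","scene"]:print(n,*(proj(n,x) for x in(H,B,P,[0,0,0])))
E
python3 m2.py
```

```text
lamp [574.4  57.8] 13.927001522823188 [ 2.5 -2.3 -0.8 -0.2 -1.7  2.4]
head [548.  164.6 205. ] ball [475.4  88.4 203. ] 105.26671584275039 pral [718.6 146.   47. ] dialaxis [573. -61.] bar [513.4 -74.8 121.6] exp [515.1 -75.4]
target ball [471.2 172.9 276.1] yaw -6.214823612765822 tilt 42.62978584623573
delta [ 468.5 -455.1  -96.1] rot None
delta [ 468.5 -455.1  -96.1] rot [ -0.1  -0.  -21.5]
top [262.3 214.5] [287.  239.1] [275.1 164.6] [313.7 376.2]
scene [366.  211.9] [371.9 185.2] [312.5 257.9] [454.4 155. ]
```

The top-camera measurements agree with the given sizes: ball to head is 105.3 mm against 105, and the bar lies within 2 mm of where it should be. Moving above the ball.

The rows are not in the units I measure in: shifts go in shares of 50 mm and turns go in shares of 180 degrees. I convert before sending: -48 mm is -0.96, 33.5 mm is 0.67.

Request:
send_path:
  rows:
    - {"tz": -0.96}
    - {"tz": -0.96}
    - {"tx": 0.67, "ty": -0.65}
    - {"tx": 0.67, "ty": -0.65}
    - {"tx": 0.67, "ty": -0.65}
    - {"tx": 0.67, "ty": -0.65}
    - {"tx": 0.67, "ty": -0.65}
    - {"tx": 0.67, "ty": -0.65}
  finger_gap: 91
  force: 20

```text
time_s: 0.9
ee_pos: [342.2, -258.4, 309.7]
ee_rot: [-180.0, -0.0, 24.8]
force: [2.2, -0.5, 0.7]
gripper_width: 91.0
gripper_force: 0.0
```

Request:
send_path:
  rows:
    - {"tx": 0.67, "ty": -0.65}
    - {"tx": 0.67, "ty": -0.65}
    - {"tx": 0.67, "ty": -0.65}
    - {"tx": 0.67, "ty": -0.65}
    - {"tx": 0.67, "ty": -0.65, "drz": -0.0389}
    - {"tx": 0.67, "ty": -0.65, "drz": -0.0389}
    - {"drz": -0.0389}
    - {}

```text
time_s: 1.7
ee_pos: [437.0, 4.1, 309.4]
ee_rot: [-180.0, 0.1, 46.0]
force: [-0.2, -0.0, 0.3]
gripper_width: 90.9
gripper_force: 0.0
```

```bash
python3 -c "
from h import *
delta([475.4,88.4,184],[180,0,46.4])"
```

```text
delta [ 87.5 -30.8 125.4] rot [-0.   0.1 -0.4]
```

Converted, 44 mm is 0.88, 43.5 mm is 0.87.

Request:
send_path:
  rows:
    - {"tx": 0.88, "ty": -0.308}
    - {"tx": 0.87, "ty": -0.308}
    - {}
    - {"tz": 0.84}
    - {"tz": 0.84}
    - {"tz": 0.82}
    - {}
    - {}
  finger_gap: 91
  force: 20

```text
time_s: 2.5
ee_pos: [476.2, 86.0, 185.6]
ee_rot: [180.0, 0.0, 45.7]
force: [0.2, 0.1, 1.1]
gripper_width: 91.2
gripper_force: 0.0
```

```bash
python3 -c "
from h import *
import cv2
delta([475.4,88.4,184],[180,0,46.4])
a=grab_frame('scene')[140:270,300:440];b=grab_frame('top')[150:280,220:360]
cv2.imwrite('pics/c1.png',cv2.convertScaleAbs(np.hstack([cv2.resize(x,(400,371),interpolation=2) for x in(b,a)]),alpha=1.4,beta=20))"
```

```text
delta [ 1.2 -2.2  1.6] rot [ 0.   0.  -0.7]
```

View pics/c1.png

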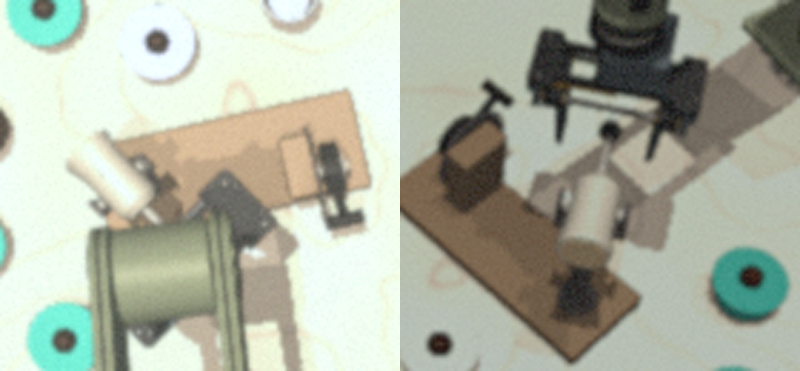

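The ball (about 610,130 in the right half) sits between the two open fingers (tips at 560,140 and 650,158), and the rod runs to the head. Closing.

Converted, -2.2 mm is -0.044, 1.6 mm is 0.032.

Request:
send_path:
  rows:
    - {"tx": 0.024, "ty": -0.044, "tz": 0.032}
    - {}
    - {}
    - {}
    - {}
    - {}
    - {}
    - {}
  finger_gap: 15
  force: 25

```text
time_s: 3.4
ee_pos: [475.2, 89.4, 183.3]
ee_rot: [180.0, 0.0, 45.9]
force: [-0.0, -0.3, 0.8]
gripper_width: 29.8
gripper_force: 0.0
```

```bash
python3 - <<'E'
from h import *
H=np.array([548,164.6,205]);s=state();R=Ro.from_euler("xyz",s["ee_rot"],degrees=True);g=s["ee_pos"]-R.apply([0,0,19]);print(g,np.linalg.norm(g-H),s["gripper_width"])
v=g-H; a0=np.arctan2(-v[1],-v[0]);t0=np.arcsin(v[2]/105);a1=np.radians(-6.2);t1=np.radians(42.6)
N=12;q=Ro.from_euler("xyz",s["ee_rot"],degrees=True);p=g.copy()
for k in range(1,N+1):
    f=k/N;a=a0+(a1-a0)*f;t=t0+(t1-t0)*f
    n=H+105*np.array([-np.cos(a)*np.cos(t),-np.sin(a)*np.cos(t),np.sin(t)])
    print(np.round(q.inv().apply(n-p),1),round(-np.degrees((a1-a0)/N),2)*-1); q=q*Ro.from_rotvec([0,0,-np.degrees((a1-a0)/N)],degrees=True);p=n
E
```

```text
[475.2272268   89.44480238 202.30170039] 104.64922870421724 29.759179422961715
[-0.  -7.9 -6.7] -4.34
[ 0.8 -7.9 -6.7] -4.34
[ 1.2 -7.8 -6.7] -4.34
[ 1.6 -7.7 -6.6] -4.34
[ 2.  -7.6 -6.5] -4.34
[ 2.4 -7.4 -6.4] -4.34
[ 2.8 -7.3 -6.2] -4.34
[ 3.2 -7.  -6. ] -4.34
[ 3.6 -6.8 -5.8] -4.34
[ 3.9 -6.5 -5.6] -4.34
[ 4.3 -6.2 -5.4] -4.34
[ 4.6 -5.9 -5.1] -4.34
```

Request:
send_path:
  rows:
    - {}
    - {}
    - {}
  finger_gap: 15
  force: 25

```text
time_s: 3.7
ee_pos: [475.1, 89.5, 183.3]
ee_rot: [-180.0, 0.0, 45.9]
force: [-0.7, 0.8, 0.4]
gripper_width: 24.3
gripper_force: 25.0
```

Request:
send_path:
  rows:
    - {"ty": -0.158, "tz": -0.134, "drz": 0.0241}
    - {"tx": 0.016, "ty": -0.158, "tz": -0.134, "drz": 0.0241}
    - {"tx": 0.024, "ty": -0.156, "tz": -0.134, "drz": 0.0241}
    - {"tx": 0.032, "ty": -0.154, "tz": -0.132, "drz": 0.0241}
    - {}

```text
time_s: 4.2
ee_pos: [459.1, 116.4, 210.7]
ee_rot: [180.0, -0.2, 28.5]
force: [2.8, 2.0, -0.0]
gripper_width: 24.3
gripper_force: 25.0
```

Converted, -7.6 mm is -0.152, -7.4 mm is -0.148, 4.34 degrees is 0.0241.

Request:
send_path:
  rows:
    - {"tx": 0.04, "ty": -0.152, "tz": -0.13, "drz": 0.0241}
    - {"tx": 0.048, "ty": -0.148, "tz": -0.128, "drz": 0.0241}
    - {"tx": 0.056, "ty": -0.146, "tz": -0.124, "drz": 0.0241}
    - {"tx": 0.064, "ty": -0.14, "tz": -0.12, "drz": 0.0241}
    - {"tx": 0.072, "ty": -0.136, "tz": -0.116, "drz": 0.0241}
    - {"tx": 0.078, "ty": -0.13, "tz": -0.112, "drz": 0.0241}
    - {"tx": 0.086, "ty": -0.124, "tz": -0.108, "drz": 0.0241}
    - {"tx": 0.092, "ty": -0.118, "tz": -0.102, "drz": 0.0241}

```text
time_s: 5.0
ee_pos: [471.1, 171.7, 255.5]
ee_rot: [179.8, 0.1, -6.3]
force: [2.7, -2.8, -7.7]
gripper_width: 24.4
gripper_force: 25.0
```

Request:
send_path:
  rows:
    - {}
    - {}

```text
time_s: 5.2
ee_pos: [471.8, 172.3, 256.2]
ee_rot: [180.0, -0.0, -6.1]
force: [5.4, -1.3, -6.5]
gripper_width: 24.2
gripper_force: 25.0
```

```bash
python3 -c "
from h import *
delta([471.2,172.9,257.1],[180,0,-6.2])"
```

```text
delta [-0.6 -0.5 -0.9] rot [ 0.  -0.   0.1]
```

Within 1 mm of the target, so I'll release and retreat upward, then look.

Converted, -0.8 mm is -0.016.

Request:
send_path:
  rows:
    - {"tz": -0.016}
    - {}
    - {}
    - {}
    - {}
    - {}
  finger_gap: 91

```text
time_s: 5.8
ee_pos: [471.0, 172.9, 258.0]
ee_rot: [-180.0, -0.0, -6.2]
force: [0.2, -0.2, 0.2]
gripper_width: 69.5
gripper_force: 0.0
```

Request:
send_path:
  rows:
    - {"tz": -0.8}
    - {"tz": -0.9}
    - {"tx": -0.9}
    - {"tx": -0.9}
    - {"tx": -0.9}
    - {}

```text
time_s: 6.4
ee_pos: [332.6, 187.3, 343.6]
ee_rot: [-179.9, 0.0, -6.1]
force: [0.6, -0.2, 0.4]
gripper_width: 91.1
gripper_force: 0.0
```

```bash
python3 -c "
from h import *
import cv2
a=grab_frame('scene')[160:290,260:400];b=grab_frame('top')[125:255,225:365]
cv2.imwrite('pics/c2.png',cv2.convertScaleAbs(np.hstack([cv2.resize(x,(400,371),interpolation=2) for x in(b,a)]),alpha=1.4,beta=20))"
```

```text
(no output)
```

View pics/c2.png

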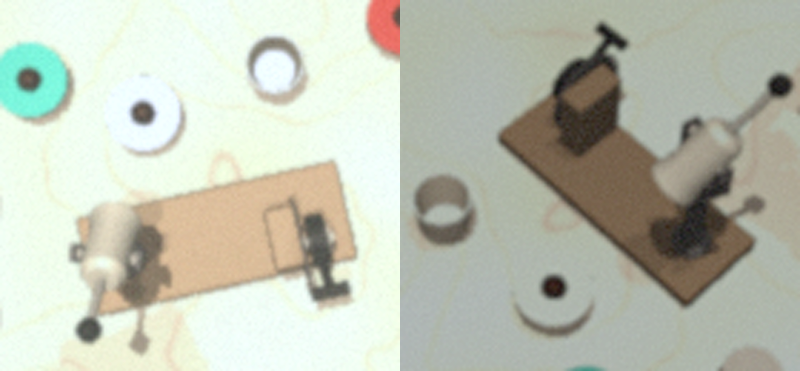

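The rod and can lie on the ball-to-praline line in both views: ball (88,329) and praline (143,113) in the top view, (780,86) and (554,287) in the scene view. A numeric check follows, along with the plan for the press.

```bash
python3 - <<'E'
from h import *
np.set_printoptions(precision=1,suppress=True)
t=lambda u,v:(225+u/2.857,125+v/2.857); s=lambda u,v:(260+(u-400)/2.857,160+v/2.857)
H=np.array([548,164.6,205]);P=np.array([718.6,146,47])
print(tri(t(88,329),s(780,86)))
for B in (onz("top",*t(88,329),277),np.array([471,172.9,277])):
    d=(H-B)/np.linalg.norm(H-B);e=P-H;e=e-d*(e@d);print(B,np.linalg.norm(H-B),"miss",e)
delta([514.3,-75.1,300]);delta([514.3,-75.1,160],[180,0,13.9])
print(state()["qpos"])
E
```

```text
(array([471.7, 173.8, 273.5]), [2.3, 2.3])
[473.7 171.9 277. ] 103.70751500402136 miss [ 3.6 -2.2  3.9]
[471.  172.9 277. ] 105.74445611945809 miss [ 0.7 -0.3  0.8]
delta [204.8 242.2  43.6] rot None
delta [204.5 242.3 183.6] rot [ -0.   -0.1 -20. ]
[ 27.4  -2.9  96.6  -0.   86.2 123.6]
```

The aim misses by under 6 mm at most. Now I'll move over the thumb bar with the fingers shut and a 10° lean.

Converted, 34.6 mm is 0.692, 29.3 mm is 0.586.

Request:
send_path:
  rows:
    - {"tx": 0.586, "ty": 0.692}
    - {"tx": 0.586, "ty": 0.692}
    - {"tx": 0.586, "ty": 0.692}
    - {"tx": 0.586, "ty": 0.692}
    - {"tx": 0.586, "ty": 0.692}
    - {"tx": 0.586, "ty": 0.692}
    - {"tx": 0.586, "ty": 0.692}
    - {}
  finger_gap: 0
  force: 20

```text
time_s: 7.3
ee_pos: [518.0, -80.7, 340.7]
ee_rot: [179.9, 0.1, -6.6]
force: [0.0, 0.0, -0.5]
gripper_width: 29.9
gripper_force: 0.0
```

Request:
send_path:
  rows:
    - {"drz": -0.0372}
    - {"drz": -0.0372}
    - {"drz": -0.0367}
    - {}
    - {}

```text
time_s: 7.8
ee_pos: [514.9, -75.6, 342.5]
ee_rot: [-180.0, 0.0, 13.6]
force: [-0.2, 0.5, -0.3]
gripper_width: 0.3
gripper_force: 0.0
```

```bash
python3 -c "
from h import *
delta([512,-75.6,160],[180,-10,13.9])"
```

```text
delta [ -2.7  -0.6 182.5] rot [ 0.  10.  -0.3]
```

Converted, 45 mm is 0.9, -2.7 mm is -0.054, 5 degrees is 0.0278.

Request:
send_path:
  rows:
    - {"tx": -0.054, "tz": 0.9}
    - {"tz": 0.9}
    - {"tz": 0.9}
    - {"tz": 0.9}
    - {"dry": 0.0278}
    - {"dry": 0.0278}
    - {}
    - {}

```text
time_s: 8.6
ee_pos: [512.2, -76.4, 163.4]
ee_rot: [180.0, -10.0, 13.7]
force: [0.4, 0.8, -0.2]
gripper_width: 0.7
gripper_force: 0.0
```

```bash
python3 -c "
from h import *
import cv2
delta([512,-75.6,140],[180,-10,13.9])
a=grab_frame('scene')[120:250,260:400];cv2.imwrite('pics/c3.png',cv2.convertScaleAbs(cv2.resize(a,(560,520),interpolation=2),alpha=1.5,beta=20))"
```

```text
delta [-4.1 -0.9 23. ] rot [ 0.1  0.  -0.2]
```

View pics/c3.png

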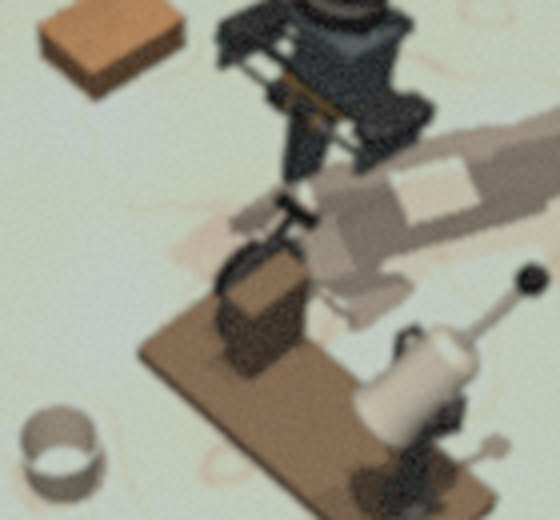

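Shut tips (303,175) are right above the thumb bar (296,210), and the lever is at rest. Pressing down in stages.

Converted, 28 mm is 0.56, -9 mm is -0.18.

```bash
python3 -c "
from h import *
delta([508.5,-77,135]);delta([508,-77.2,100]);delta([508,-77.2,68.9])"
```

```text
delta [-9.3 -0.4 27.4] rot None
delta [-16.   -0.4  61.7] rot None
delta [-21.4  -0.4  92.4] rot None
```

Request:
send_path:
  rows:
    - {"tx": -0.18, "tz": 0.56}
    - {}
    - {"tx": 0.02, "tz": 0.16}
    - {}

```text
time_s: 9.05
ee_pos: [509.3, -76.7, 126.4]
ee_rot: [-180.0, -9.8, 13.8]
force: [-7.6, -1.6, 9.5]
gripper_width: 0.4
gripper_force: 5.8
```

Converted, 9 mm is 0.18, -2 mm is -0.04.

Request:
send_path:
  rows:
    - {"tx": -0.04, "tz": 0.18}
    - {"tx": -0.04, "tz": 0.18}
    - {"tx": -0.04, "tz": 0.18}
    - {}

```text
time_s: 9.45
ee_pos: [508.3, -76.8, 98.3]
ee_rot: [-180.0, -9.8, 13.8]
force: [-4.6, -1.0, 5.5]
gripper_width: 0.4
gripper_force: 3.0
```

Request:
send_path:
  rows:
    - {"tx": -0.03, "tz": 0.18}
    - {"tx": -0.03, "tz": 0.18}
    - {"tx": -0.03, "tz": 0.18}
    - {}
    - {}

```text
time_s: 9.95
ee_pos: [510.5, -76.7, 72.3]
ee_rot: [180.0, -10.1, 13.8]
force: [-4.8, 0.5, 6.5]
gripper_width: 0.7
gripper_force: 3.6
```

```bash
python3 -c "
from h import *
delta([508,-77.2,68.9])"
```

```text
delta [-3.1 -0.2  2.9] rot None
```

Converted, -2.5 mm is -0.05.

Request:
send_path:
  rows:
    - {"tx": -0.05, "tz": 0.05}
    - {}
    - {}

```text
time_s: 10.25
ee_pos: [510.6, -77.0, 70.7]
ee_rot: [179.9, -10.3, 13.8]
force: [-1.5, 1.7, 9.3]
gripper_width: 0.5
gripper_force: 4.3
```

```bash
python3 -c "
from h import *
import cv2
np.set_printoptions(precision=1,suppress=True)
def W(x,y,z):
    c,s=np.cos(.2431),np.sin(.2431);return np.array([574.4+c*x-s*y,57.8+s*x+c*y,z])
print(state()['ee_pos'],state()['force'])
fs=[]
for n,(r,c) in dict(scene=(145,280),top=(175,300)).items():
    im=cv2.convertScaleAbs(cv2.resize(np.mean([grab_frame(n)[r:r+70,c:c+75] for _ in range(5)],0).astype(np.uint8),(400,373),interpolation=2),alpha=1.8,beta=20)
    for q,col in((.6,(255,0,0)),(.9,(0,255,0)),(1.2,(0,0,255))):
        for y in(-137,-93):
            u=(proj(n,W(-30-70*np.cos(.55-q),y,85+70*np.sin(.55-q)))-[c,r])*400/75;cv2.circle(im,tuple(int(a) for a in u),4,col,1)
    fs.append(im)
cv2.imwrite('pics/c4.png',np.hstack(fs))"
```

```text
[510.6 -77.   70.7] [-1.5  1.7  9.3]
```

View pics/c4.png

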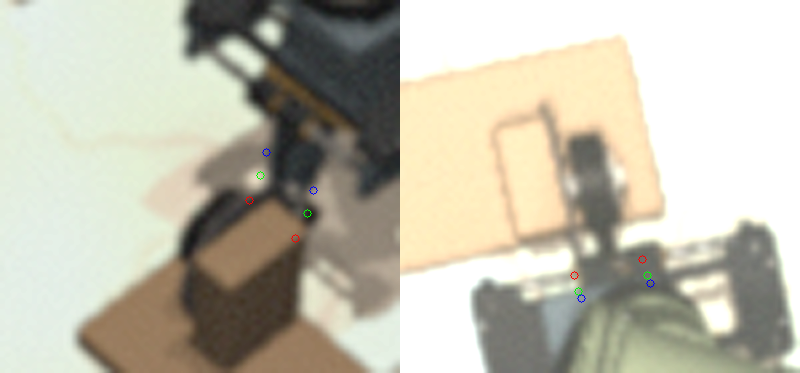

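The bar end shows at about (313,214), on the mark for click 3 once the scene camera's offset is allowed for. The tip height gives a dial angle of about 0.88. I'll nudge it down 1.5 mm, hold and check.

Converted, 1.5 mm is 0.03.

Request:
send_path:
  rows:
    - {"tz": 0.03}
    - {}
    - {}
    - {}
    - {}
    - {}
    - {}
    - {}

```text
time_s: 11.55
ee_pos: [510.9, -76.9, 69.4]
ee_rot: [179.9, -10.4, 13.8]
force: [-2.7, 3.5, 10.3]
gripper_width: 0.3
gripper_force: 4.9
```

```bash
python3 -c "
from workcell import *
print(job_done())"
```

```text
the job is handed in; nothing more can be done
None
```

The lamp is aimed at the praline (estimated miss under 6 mm, limit 25 mm) and its handle released; I handed the job in at about 11.6 s, with the fingertips still holding the dial at about 0.90 rad (third click, worked out from fingertip height) with about 10 N, but no verdict came back.

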